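# Throw broken vials into the flap-topped reject bin

## Task

Throw the two broken vials (short, jagged, without a cap) from the white tray into the grey reject bin: push one of its sprung flaps down, keep it open with the fingers while you let the vial go, and let the flap close again. One of the bin's two compartments is already full, so feel which flap really gives way and never force one that stops; leave the sound capped vials standing where they are.

Things in the scene. Friction and masses are not known exactly. Their poses are not given: they have to be found in the camera images.
- bin: reject bin of grey sheet metal, fixed: 130 (x) x 250 (y) x 180 mm high, origin at the centre of its underside, x away from the robot, y to the left. Its flat top has two openings, each 80 mm (x -42 to +38 mm) by 100 mm (y), centred at y = +57 and -57 mm, each closed by a sprung flap; a wall at y = 0 parts the two compartments; floor at about 10 mm
- flap_left (a joint): angle of the left flap (+y side of the bin), rad: 0 shut, level; grows as the near edge swings down into the bin, to 1.35. Sprung shut: about 2 N on its middle starts it, about 4.3 N (square to the plate) holds it at 1 rad; a vial's weight does not open it. One compartment, not known which, is full to just under its flap: that flap gives only about 0.1 rad (3 to 4 mm at its middle), then stops hard
- flap_right (a joint): angle of the right flap (-y side of the bin), rad: 0 shut, level; grows as the near edge swings down into the bin, to 1.35. Sprung shut: about 2 N on its middle starts it, about 4.3 N (square to the plate) holds it at 1 rad; a vial's weight does not open it. One compartment, not known which, is full to just under its flap: that flap gives only about 0.1 rad (3 to 4 mm at its middle), then stops hard
- flap_left_middle (a point): centre of the top face of the left flap: a steel plate 83 (x) x 104 (y) x 3 mm just under its opening, hinged along its far (+x) edge, which lies 38 mm to the +x side of the bin's centre, 172 mm above the bench; this point is 42 mm from the hinge, moves with the flap, and lies 6 mm below the bin's top when shut
- flap_right_middle (a point): centre of the top face of the right flap: a steel plate 83 (x) x 104 (y) x 3 mm just under its opening, hinged along its far (+x) edge, which lies 38 mm to the +x side of the bin's centre, 172 mm above the bench; this point is 42 mm from the hinge, moves with the flap, and lies 6 mm below the bin's top when shut
- tray: white enamel tray with a rolled rim, fixed, 237 (x) x 287 (y) x 36 mm high, origin at the centre of its underside; inner floor 2 mm above the bench, inner walls at x = +-106 and y = +-130 mm
- sound_1_mid (a point): centre (half-way up) of a sound vial: pale glass body 20 mm across, with a light cap, 65 mm tall, standing in the tray; z axis up; to be left alone
- sound_2_mid (a point): centre (half-way up) of a sound vial: pale glass body 20 mm across, with a light cap, 65 mm tall, standing in the tray; z axis up; to be left alone
- sound_3_mid (a point): centre (half-way up) of a sound vial: pale glass body 20 mm across, with a light cap, 65 mm tall, standing in the tray; z axis up; to be left alone
- broken_1_mid (a point): centre (22 mm above its foot) of a broken vial: clear glass body 20 mm across without neck or cap, solid and straight up to 37 mm, then a jagged crown up to 44 mm; about 15 g; stands upright in the tray, among the sound ones, at least 60 mm between neighbours' centres; z axis up. A reject
- broken_2_mid (a point): centre (22 mm above its foot) of a broken vial: clear glass body 20 mm across without neck or cap, solid and straight up to 37 mm, then a jagged crown up to 44 mm; about 15 g; stands upright in the tray, among the sound ones, at least 60 mm between neighbours' centres; z axis up. A reject

How it is judged:
By the outcome, as a careful person would: the job done as asked, in the order asked, and still so for the second after the job is handed in, with the robot touching nothing.
It also fails if it takes over 72 s, if anything falls off the work surface, if the arm or the gripper's body presses on something with over 40 N, if the wrist force passes 120 N, or if a joint passes its speed limit or range.

## Robot

A 6-joint arm with a two-finger parallel gripper is mounted at the origin on a cart in front of the work surface, level with it; the furniture and walls round the work are solid. World frame = base frame: x ahead of the robot, y to its left, z up, the work surface at z = 0. Lengths are in mm, angles in rad, forces in N, time in s.
With the tool pointing down it reaches from about 375 to 900 mm from the base axis. Payload 3.1 kg.
Tool frame: the origin (TCP) lies between the finger pads; the fingertips stand 8 mm ahead of it and the grasp point (between the pads) lies 11 mm behind it; z points along the fingers, x is the direction in which the jaws open and shut, and the axes are right-handed (so a half turn about z gives the same grasp; the last joint's range is limited). The gripper opens to 85 mm and grips with 20 to 120 N. Pads are 22 mm wide; open, the fingers measure 114 mm over their backs; the gripper's body (76 mm by 85 mm) begins 54 mm behind the grasp point. The pads swing forward as they close: fully open they stand 13 mm farther back than shut.
Start: joints at [1.107, 0.527, 1.433, -0, 1.181, -0.178], TCP at [176.162, 599.636, 239.31] pointing down, gripper open.
Joint ranges: [-3.08, 3.08], [-0.75, 2.2], [0.22, 2.44], [-1.43, 4.57], [0, 2.65], [-2.85, 2.85]. Speed limits (rad/s): [2.79, 2.79, 3.14, 3.14, 3.14, 3.14].

## Interface

Orientations are given as a rotation vector (axis times angle).
In Python, from workcell import bot gives the robot as it stands.
- The arm moves only by the tool carry_out, never from a script. Its argument "steps" is one flat list of numbers, 5 for each row, row after row: the shift along the tool's x, y, z in mm, then the turn about the tool's z in degrees, then the opening, from 0 (shut) to 1 (fully open). A call has 1 to 20 rows; each row is the pose to reach, as a shift and turn from the pose measured when the call began, along the tool's axes at that moment; what a row does not reach only later rows make up. A row lasts 1/10 s, in which the tool goes at most 50 mm and 8.59 degrees, less where a joint would pass 70% of its speed; a pose out of reach is approached as far as the arm can. A call with a gripper value outside its range is refused whole. The fingers move at their own pace and stop on an object; "squeeze" is the grip in N (left out, the last holds). Time passes only in rows, so rows that repeat a pose let the fingers close. It gives the time, the measured TCP pose, the force and the opening at its end, in the units of the state.
- bot.read_state(): the state, without advancing time (a new reading comes with each control period).
- bot.capture(name): name is "scene" or "top" or "wrist"; returns (picture, depth): 384x512x3 uint8, blue, green, red; 384x512 float32, mm along the optical axis (not along the pixel's ray), 0 where there is no reading.
- bot.camera_model(name): a dict with "intrinsics" (3x3 intrinsics, pixels), "k1" (the pictures are not rectified: a ray, as slopes to the right and down, at radius r is drawn at 1 + k1 r^2 times it, then the intrinsics apply), "T" (4x4, takes a point from camera to world coordinates). Camera axes: x right, y down, z forward; pixel columns grow to the right and rows downward; lengths in mm; the calibration is good to about 2 mm. A picture is of the moment at which its call begins: read the wrist's pose just before it. camera_model takes no time and is no camera call; for the wrist camera it gives the pose at the moment of the call.
- bot.finish_job(): hands the job in, once; it reports no verdict.
The state is a dict: "clock": time; "joint_pos": joint angles; "qd": joint speeds; "effort": joint torques, N m; "position": TCP position; "tcp_rot": TCP orientation; "wrist_force": force on the tool from outside, world axes, zero at the start; "wrist_torque": the same for the moment, N m; "gripper_width": finger opening in mm.
Only numpy, scipy, OpenCV 4.12 (cv2) and the standard library are available. Lean on these libraries where they do the work, as an engineer would, in place of code of your own. Each camera call takes 0.05 s, during which the arm holds its last target. There are 200 camera calls.

## Working session

There is one attempt and no reset: what is moved stays moved. The work goes in short steps, Python scripts to look and compute and a tool call to move; the robot and the scene stay as the last step left them, time stands still between calls to the robot, and variables do not carry over. Pictures are saved under pics/ and viewed, about 8 in all and at most 12, crops included, and the job is handed in when it is done.

Besides the shell and the picture viewer there is one more tool, called after "Request:" by a JSON object that holds its "op" and its "data", one argument or row to a line. carry_out: Moves the arm, as the interface text tells. Its arguments: {"type":"object","properties":{"steps":{"type":"array"},"squeeze":{"type":"number"}},"required":["steps"]}

```bash
mkdir -p pics
cat > h.py <<'E'
import numpy as np, cv2
from workcell import bot
def cast(m,px,z):
    K=np.array(m["intrinsics"]);T=np.array(m["T"])
    p=cv2.undistortPoints(np.array([[px]],float),K,np.array([m["k1"],0,0,0.]))[0,0]
    d=T[:3,:3]@[p[0],p[1],1];o=T[:3,3]
    return o+d*(z-o[2])/d[2]
def cloud(m,depth):
    K=np.array(m["intrinsics"]);T=np.array(m["T"]);h,w=depth.shape
    u,v=np.meshgrid(np.arange(w),np.arange(h))
    p=cv2.undistortPoints(np.stack([u,v],-1).reshape(-1,1,2).astype(float),K,np.array([m["k1"],0,0,0.]))[:,0]
    P=np.c_[p,np.ones(len(p))]*depth.reshape(-1,1)
    return (P@T[:3,:3].T+T[:3,3]).reshape(h,w,3)
E
python3 - <<'E'
from h import *
s=bot.read_state();print(s)
a,da=bot.capture("top");b,db=bot.capture("scene")
for n in("top","scene"):
    m=bot.camera_model(n);print(n,np.round(np.array(m["T"]),3).tolist(),np.array(m["intrinsics"]).tolist(),m["k1"])
np.savez("c.npz",a=a,da=da,b=b,db=db)
cv2.imwrite("pics/top.png",cv2.resize(a,(800,600)));cv2.imwrite("pics/scene.png",cv2.resize(b,(800,600)))
E
```

```text
{'clock': 0.0, 'joint_pos': array([ 1.10649222e+00,  5.28465782e-01,  1.43393315e+00,  1.33448002e-05,
        1.18140586e+00, -1.78538980e-01]), 'qd': array([0.00012378, 0.00030514, 0.00028515, 0.00214081, 0.00182153,
       0.00160758]), 'effort': array([-1.14106930e-03, -4.42351127e+01, -1.78019947e+01, -3.30890989e-04,
        8.54873098e-03, -1.15754028e-05]), 'position': array([175.84783984, 599.00531184, 238.32403807]), 'tcp_rot': array([ 2.51435038,  1.88188393, -0.00311516]), 'wrist_force': array([-0.04582587, -0.61793774, -0.69616496]), 'wrist_torque': array([-0.01878737, -0.00066811,  0.02307886]), 'gripper_width': 85.07342033517487}
top [[-0.052, -0.977, 0.209, 286.085], [-0.999, 0.052, -0.008, -58.857], [-0.003, -0.209, -0.978, 1305.888], [0.0, 0.0, 0.0, 1.0]] [[470.1704843826087, 0.0, 256.7352887294807], [0.0, 470.1704843826087, 183.81648716165904], [0.0, 0.0, 1.0]] -0.12740891061448167
scene [[-0.688, -0.48, 0.545, 41.137], [-0.726, 0.457, -0.514, 414.841], [-0.002, -0.749, -0.663, 710.504], [0.0, 0.0, 0.0, 1.0]] [[369.88530400396735, 0.0, 255.5890948219505], [0.0, 369.88530400396735, 188.5667326475115], [0.0, 0.0, 1.0]] 0.013660995004824959
```

View pics/top.png

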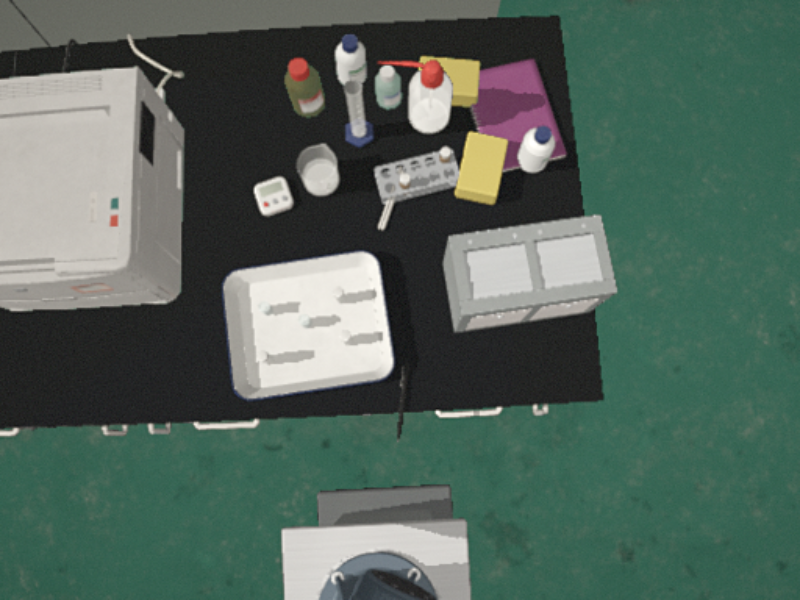

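View pics/scene.png

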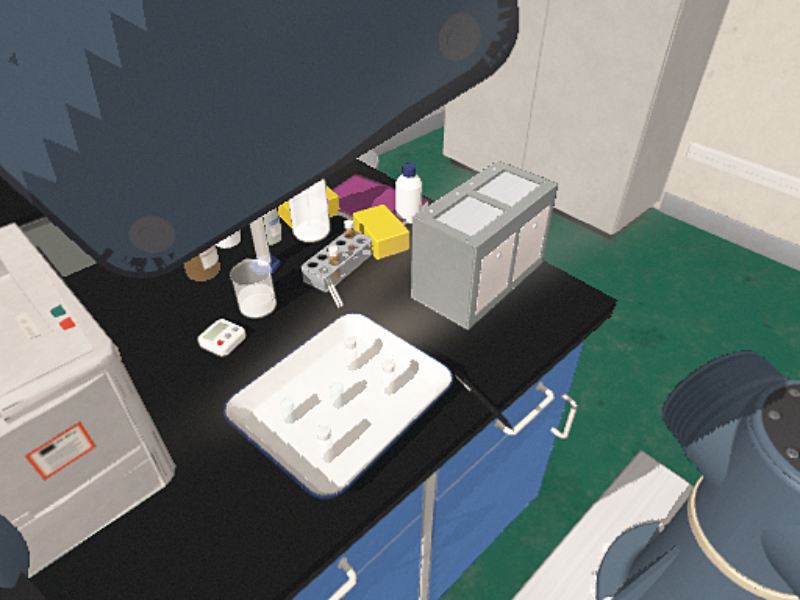

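The top view (800x600) shows the tray around (308,325), with vials at about (265,308), (340,292), (307,322), (348,337) and (267,357), and the bin top around (530,262). In the scene view, the vials at (287,410) and (337,393) are short and uncapped. They correspond to the top-view vials at (265,308) and (307,322).

Run:
```python
from h import *
c=np.load("c.npz")
for n,d in(("top",c["da"]),("scene",c["db"])):
    m=bot.camera_model(n);P=cloud(m,d)
    # tray vials
    t=(P[...,2]>22)&(P[...,2]<90)&(d>0)
    uv={"top":(np.array([[265,308],[340,292],[307,322],[348,337],[267,357]])/1.5625),"scene":np.array([[287,410],[337,393],[325,443],[388,375],[351,350]])/1.5625}[n]
    for q in uv:
        u,v=q.astype(int);r=8 if n=="top" else 12
        w=P[v-r:v+r+1,u-r:u+r+1].reshape(-1,3);z=w[:,2];k=(z>15)&(z<100)
        print(n,q.round(),k.sum(),w[k].mean(0).round() if k.any() else None,np.percentile(z,[50,99]).round(), cast(m,q,40).round())
    b=(P[...,2]>165)&(P[...,2]<195)&(P[...,0]>250)&(P[...,0]<900)&(P[...,1]<0)&(P[...,1]>-500)
    pts=P[b]; 
    lab,st=cv2.connectedComponentsWithStats(b.astype(np.uint8))[1:3]
    i=1+st[1:,4].argmax();pts=P[lab==i];pts=pts[pts[:,2]>177]
    print(n,"bin",len(pts),cv2.minAreaRect(pts[:,:2].astype(np.float32)),cv2.boxPoints(cv2.minAreaRect(pts[:,:2].astype(np.float32))).round(),np.median(pts[:,2]))
    rim=(P[...,2]>25)&(P[...,2]<45)&(P[...,0]>250)&(P[...,0]<700)&(P[...,1]>-120)&(P[...,1]<350)
    lab,st=cv2.connectedComponentsWithStats(rim.astype(np.uint8))[1:3]
    i=1+st[1:,4].argmax();print("tray",cv2.minAreaRect(P[lab==i][:,:2].astype(np.float32)))
a=c["a"][150:262,135:260];b=c["b"][190:325,140:295]
cv2.imwrite("pics/crop.png",np.hstack([cv2.resize(a,(400,360),interpolation=3),cv2.resize(b,(400,360),interpolation=3)]))
```

```text
top [170. 197.] 56 [534. 173.  37.] [ 3. 45.] [532. 172.  40.]
top [218. 187.] 62 [547.  41.  56.] [ 3. 72.] [553.  39.  40.]
top [196. 206.] 53 [508. 105.  38.] [ 3. 46.] [503.  99.  40.]
top [223. 216.] 60 [471.  32.  55.] [ 2. 70.] [473.  28.  40.]
top [171. 228.] 65 [443. 171.  56.] [  3. 220.] [445. 170.  40.]
top bin 2463 ((554.7125244140625, -277.5180358886719), (131.16835021972656, 251.6324462890625), 5.430164813995361) [[ 478. -158.]
 [ 501. -409.]
 [ 632. -397.]
 [ 608. -146.]] 179.68753504877282
tray ((501.9571228027344, 101.88478088378906), (239.61439514160156, 287.3597717285156), 6.017442226409912)
scene [184. 262.] 111 [532. 177.  33.] [ 1. 44.] [522. 182.  40.]
scene [216. 252.] 106 [505. 107.  33.] [ 1. 46.] [497. 111.  40.]
scene [208. 284.] 174 [441. 178.  47.] [ 1. 67.] [441. 177.  40.]
scene [248. 240.] 144 [468.  36.  46.] [ 1. 66.] [471.  33.  40.]
scene [225. 224.] 155 [552.  42.  42.] [ 3. 67.] [549.  41.  40.]
scene bin 1291 ((553.969970703125, -276.69451904296875), (131.7218780517578, 254.0438995361328), 5.510972499847412) [[ 476. -157.]
 [ 501. -409.]
 [ 632. -397.]
 [ 607. -144.]] 178.71667735345056
tray ((501.20220947265625, 100.98020935058594), (239.00155639648438, 288.2077331542969), 5.639346122741699)
```

View pics/crop.png

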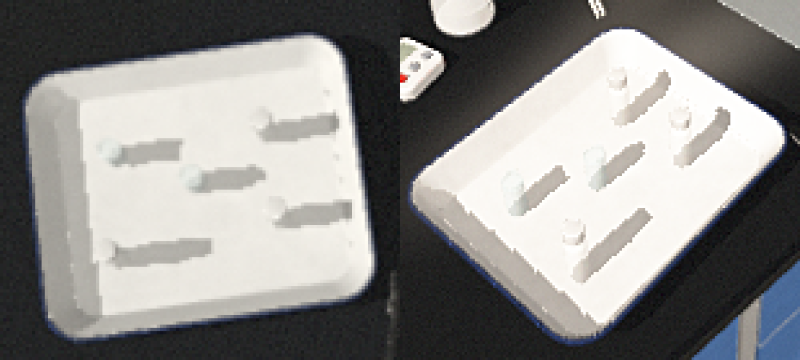

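The two broken vials (tops about 45 mm) are at about (533,175) and (507,106). The bin is at (554,-277) with a yaw of 5.4°. I'll go above the left flap with the jaws along bin y and closed, and feel it first.

Request:
{"op": "carry_out", "data": {
  "steps": [-683,585,0,-21.8,0,-683,585,0,-21.8,0,-683,585,0,-21.8,0,-683,585,0,-21.8,0,-683,585,0,-21.8,0,-683,585,0,-21.8,0,-683,585,0,-21.8,0,-683,585,0,-21.8,0,-683,585,0,-21.8,0,-683,585,0,-21.8,0,-683,585,0,-21.8,0,-683,585,0,-21.8,0,-683,585,0,-21.8,0,-683,585,0,-21.8,0,-683,585,0,-21.8,0,-683,585,0,-21.8,0,-683,585,0,-21.8,0,-683,585,0,-21.8,0,-683,585,0,-21.8,0,-683,585,0,-21.8,0],
  "squeeze": 30
}}

```text
clock: 2.1
position: [544.2, -222.0, 238.6]
tcp_rot: [-2.115, -2.321, 0.003]
wrist_force: [-0.6, -0.6, -0.8]
gripper_width: -0.0
```

Request:
{"op": "carry_out", "data": {
  "steps": [0,0,40,0,0,0,0,50,0,0,0,0,53,0,0,0,0,54,0,0,0,0,55,0,0,0,0,56,0,0,0,0,57,0,0,0,0,58,0,0,0,0,59,0,0,0,0,59,0,0]
}}

```text
clock: 3.1
position: [544.5, -222.2, 180.0]
tcp_rot: [-2.116, -2.321, 0.002]
wrist_force: [-0.5, 0.0, 2.3]
gripper_width: 0.1
```

Request:
{"op": "carry_out", "data": {
  "steps": [0,0,1,0,0,0,0,2,0,0,0,0,3,0,0,0,0,3,0,0]
}}

```text
clock: 3.5
position: [544.6, -222.3, 178.2]
tcp_rot: [2.116, 2.321, -0.002]
wrist_force: [-2.1, 2.6, 9.5]
gripper_width: -0.2
```

The left flap stops hard (10 N after about 4 mm), so I'll lift and feel the right one.

Request:
{"op": "carry_out", "data": {
  "steps": [0,0,-30,0,0,-40,0,-30,0,0,-80,0,-30,0,0,-113,0,-30,0,0,-113,0,-30,0,0,-113,0,-10,0,0,-113,0,-4,0,0,-113,0,-2,0,0,-113,0,0,0,0,-113,0,1,0,0,-113,0,2,0,0,-113,0,2,0,0]
}}

```text
clock: 4.7
position: [554.8, -334.1, 176.5]
tcp_rot: [-2.116, -2.322, 0.002]
wrist_force: [-2.1, 0.5, 3.6]
gripper_width: 0.1
```

Request:
{"op": "carry_out", "data": {
  "steps": [0,0,1,0,0,0,0,2,0,0,0,0,3,0,0,0,0,4,0,0,0,0,4,0,0]
}}

```text
clock: 5.2
position: [555.4, -334.1, 172.5]
tcp_rot: [2.116, 2.321, -0.001]
wrist_force: [0.1, 1.8, 4.5]
gripper_width: 0.0
```

Request:
{"op": "carry_out", "data": {
  "steps": [0,0,5,0,0,0,0,10,0,0,0,0,15,0,0,0,0,15,0,0]
}}

```text
clock: 5.6
position: [555.4, -334.8, 156.8]
tcp_rot: [2.115, 2.321, -0.002]
wrist_force: [-1.2, -1.4, 4.2]
gripper_width: -0.1
```

The right flap gives freely (about 25 mm at about 4 N). I'll close it by lifting, then go over the broken vials.

Request:
{"op": "carry_out", "data": {
  "steps": [0,0,-40,0,0,0,0,-85,0,0,0,0,-85,0,0,50,1,-85,0,0.5,100,2,-85,0,0.5,150,3,-85,0,0.5,200,4,-85,0,0.5,250,5,-85,0,0.5,300,6,-85,0,0.5,350,7,-85,0,0.5,400,8,-85,0,0.5,450,9,-85,0,0.5,476,9,-85,0,0.5,476,9,-85,0,0.5,476,9,-85,0,0.5,476,9,-85,0,0.5]
}}

```text
clock: 7.2
position: [520.3, 139.0, 240.5]
tcp_rot: [2.117, 2.32, -0.004]
wrist_force: [0.4, -0.5, -0.3]
gripper_width: 42.8
```

Run:
```python
from h import *
m=bot.camera_model("wrist");s=bot.read_state();a,d=bot.capture("wrist")
print(s["position"],s["gripper_width"],np.array(m["T"]).round(3).tolist())
P=cloud(m,d)
b=((P[...,2]>32)&(P[...,2]<90)&(d>0)&(abs(P[...,0]-500)<90)&(abs(P[...,1]-102)<115)).astype(np.uint8)
n,lab,st,_=cv2.connectedComponentsWithStats(b)
for i in range(1,n):
    if st[i,4]>40:
        p=P[lab==i];c,(w,h),_=cv2.minAreaRect(p[:,:2].astype(np.float32));(r,R)=cv2.minEnclosingCircle(p[:,:2].astype(np.float32));print(st[i],np.round(c),round(w),round(h),np.round(r,1),round(R,1),p[:,2].max().round())
cv2.imwrite("pics/w.png",a)
```

```text
[520.2502725  139.04228265 240.46612974] 42.84613970428664 [[-0.091, 0.95, 0.298, 444.273], [0.996, 0.088, 0.025, 131.773], [-0.002, 0.299, -0.954, 376.207], [0.0, 0.0, 0.0, 1.0]]
[286  84  24  21 392] [445. 173.] 18 19 [444.8 172.9] 9.7 69.0
[136  99  30  22 500] [472.  32.] 19 19 [471.9  31.8] 9.7 69.0
[213 140  19  20 303] [508. 104.] 19 19 [508.  103.5] 9.9 48.0
[276 170  19  21 296] [535. 173.] 19 19 [534.9 173.6] 9.9 49.0
[146 172  27  26 476] [548.  41.] 18 19 [548.7  40.4] 9.7 69.0
```

View pics/w.png

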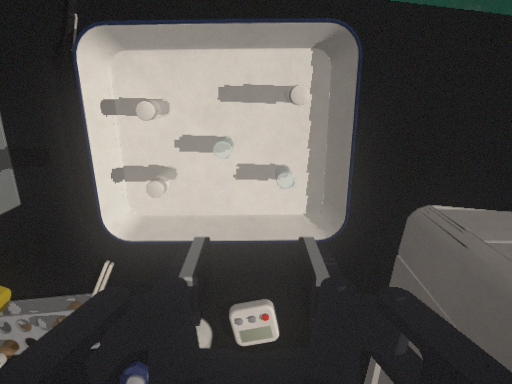

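The wrist view shows the clear broken vials at (286,180) and (223,149). They fit circles of radius 9.9 mm at (534.9,173.6) and (508.0,103.5). I'll pick the first.

Request:
{"op": "carry_out", "data": {
  "steps": [33,18,20,0,0.5,33,18,60,0,0.5,33,18,100,0,0.5,33,18,140,0,0.5,33,18,180,0,0.5,33,18,210,0,0.5,33,18,222,0,0.5,33,18,228,0,0.5,33,18,228,0,0.5,33,18,228,0,0.1,33,18,228,0,0.1,33,18,228,0,0.1,33,18,228,0,0.1,33,18,228,0,0.1,33,18,228,0,0.1],
  "squeeze": 30
}}

```text
clock: 8.75
position: [536.4, 172.9, 14.2]
tcp_rot: [2.116, 2.318, 0.0]
wrist_force: [0.7, -0.3, 6.3]
gripper_width: 17.9
```

Request:
{"op": "carry_out", "data": {
  "steps": [0,0,-10,0,0.1,0,0,-40,0,0.1,0,0,-90,0,0.1,0,0,-140,0,0.1,0,0,-190,0,0.1,0,0,-226,0,0.1,0,0,-226,0,0.1]
}}

```text
clock: 9.45
position: [539.1, 174.1, 247.1]
tcp_rot: [2.109, 2.312, 0.017]
wrist_force: [-0.3, 0.0, -0.6]
gripper_width: 17.8
```

Request:
{"op": "carry_out", "data": {
  "steps": [-40,-3,0,0,0.1,-90,-6,0,0,0.1,-140,-10,0,0,0.1,-190,-13,0,0,0.1,-240,-17,0,0,0.1,-290,-20,0,0,0.1,-340,-24,0,0,0.1,-390,-27,0,0,0.1,-440,-31,0,0,0.1,-490,-35,0,0,0.1,-507,-36,0,0,0.1,-507,-36,0,0,0.1,-507,-36,0,0,0.1]
}}

```text
clock: 10.75
position: [549.0, -332.5, 246.4]
tcp_rot: [2.112, 2.314, 0.018]
wrist_force: [-0.5, 1.6, -0.3]
gripper_width: 17.1
```

Run:
```python
from h import *
a,d=bot.capture("wrist");s=bot.read_state();print(s["position"],s["gripper_width"],s["tcp_rot"])
cv2.imwrite("pics/w2.png",a)
```

```text
[ 549.20932224 -331.73619749  246.67097874] 17.768073335586802 [2.10986698 2.31547046 0.01798729]
```

View pics/w2.png

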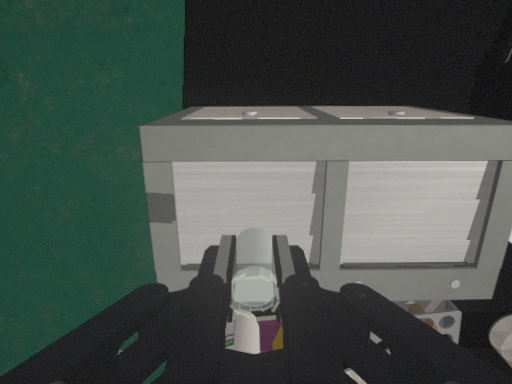

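The vial is held between the pads (255,270) with its foot flush with the tips, over the right flap. I'll push it down.

Request:
{"op": "carry_out", "data": {
  "steps": [-2,-2,30,0,0.1,-2,-2,55,0,0.1,-2,-2,60,0,0.1,-2,-2,65,0,0.1,-2,-2,70,0,0.1,-2,-2,76,0,0.1,-2,-2,82,0,0.1,-2,-2,88,0,0.1,-2,-2,88,0,0.1]
}}

```text
clock: 11.7
position: [548.4, -334.3, 158.1]
tcp_rot: [2.11, 2.316, 0.016]
wrist_force: [-0.2, -0.8, 2.4]
gripper_width: 18.0
```

Request:
{"op": "carry_out", "data": {
  "steps": [0,0,6,0,0.1,0,0,12,0,0.1,0,0,18,0,0.1,0,0,24,0,0.1,0,0,29,0,0.1,0,0,33,0,0.1,0,0,33,0,0.1,0,0,33,0,0.1]
}}

```text
clock: 12.5
position: [548.4, -335.0, 124.6]
tcp_rot: [2.11, 2.316, 0.014]
wrist_force: [-2.1, -3.5, 0.3]
gripper_width: 17.8
```

Run:
```python
from h import *
F=[]
for i in range(4):
    a,d=bot.capture("wrist");F.append(bot.read_state()["wrist_force"])
print(np.round(F,1));cv2.imwrite("pics/w3.png",a[60:,90:400])
```

```text
[[-1.9 -3.9 -0.3]
 [-2.  -4.1  0.2]
 [-1.4 -4.3 -0.2]
 [-2.4 -4.2 -0.3]]
```

View pics/w3.png

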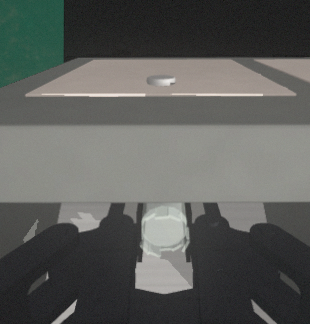

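Request:
{"op": "carry_out", "data": {
  "steps": [-4,0,0,0,0.1,-4,0,0,0,0.1,-4,0,0,0,0.1]
}}

```text
clock: 13.0
position: [548.1, -336.7, 124.4]
tcp_rot: [2.112, 2.319, 0.017]
wrist_force: [-2.1, 4.1, 2.0]
gripper_width: 17.7
```

Run:
```python
from h import *
F=[]
for i in range(4):
    a,d=bot.capture("scene");F.append(bot.read_state()["wrist_force"])
print(np.round(F,1),bot.read_state()["position"]);cv2.imwrite("pics/s3.png",cv2.resize(a[80:230,230:400],None,fx=3,fy=3))
```

```text
[[-3.   4.8  1.5]
 [-2.   4.1  2.3]
 [-2.   4.   1.1]
 [-2.6  4.7  1.9]] [ 548.05783882 -336.75800057  124.43501311]
```

View pics/s3.png

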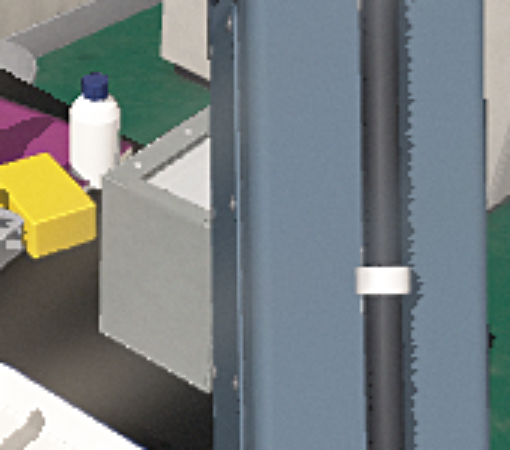

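Request:
{"op": "carry_out", "data": {
  "steps": [0,0,-8,0,0.1,0,0,-16,0,0.1,2,4,-16,0,0.1,2,8,-16,0,0.1,2,8,-16,0,0.1,2,8,-16,0,0.1]
}}

```text
clock: 13.8
position: [556.7, -334.5, 141.0]
tcp_rot: [2.111, 2.317, 0.018]
wrist_force: [-1.2, -0.7, 2.6]
gripper_width: 17.5
```

Run:
```python
from h import *
F=[]
for i in range(4):
    a,d=bot.capture("wrist");F.append(bot.read_state()["wrist_force"])
print(np.round(F,1),bot.read_state()["position"])
```

```text
[[-1.  -1.   4. ]
 [-1.2 -0.5  3.6]
 [-0.6 -0.4  3.6]
 [-0.7 -0.7  3.6]] [ 556.30553522 -334.38494385  140.93477669]
```

Side contact is gone and the flap is held by the tips at about 53°. Releasing.

Request:
{"op": "carry_out", "data": {
  "steps": [0,0,2,0,0.25,0,0,3,0,0.32,0,0,3,0,0.36,0,0,3,0,0.36,0,0,3,0,0.36,0,0,3,0,0.36]
}}

```text
clock: 14.6
position: [555.9, -334.2, 137.6]
tcp_rot: [2.112, 2.319, 0.017]
wrist_force: [-2.8, -0.2, 1.9]
gripper_width: 30.7
```

Run:
```python
from h import *
F=[]
for i in range(3):
    a,d=bot.capture("wrist");F.append(bot.read_state()["wrist_force"])
s=bot.read_state();print(np.round(F,1),s["position"],s["gripper_width"]);cv2.imwrite("pics/w4.png",a[60:,90:400])
```

```text
[[-2.3  0.2  1.4]
 [-2.4 -0.6  2.5]
 [-3.3 -0.6  0.9]] [ 555.86760249 -334.19615902  137.6021723 ] 30.558610327776876
```

View pics/w4.png

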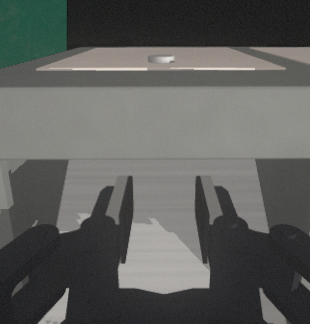

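The vial has dropped; the pads are empty and the flap is still held open. Lifting out, then on to the second vial.

Request:
{"op": "carry_out", "data": {
  "steps": [0,0,-20,0,0.36,0,0,-60,0,0.36,0,0,-105,0,0.36,0,0,-110,0,0.36,50,-1,-110,0,0.5,100,-2,-110,0,0.5,150,-3,-110,0,0.5,200,-4,-110,0,0.5,250,-5,-110,0,0.5,300,-6,-110,0,0.5,350,-7,-110,0,0.5,400,-7,-110,0,0.5,440,-7,-110,0,0.5,440,-7,-110,0,0.5,440,-7,-110,0,0.5]
}}

```text
clock: 16.25
position: [506.8, 104.0, 248.7]
tcp_rot: [2.108, 2.321, 0.018]
wrist_force: [-0.0, -0.5, -0.5]
gripper_width: 42.9
```

Request:
{"op": "carry_out", "data": {
  "steps": [0,4,40,0,0.5,0,4,85,0,0.5,0,4,130,0,0.5,0,4,170,0,0.5,0,4,205,0,0.5,0,4,225,0,0.5,0,4,234,0,0.5,0,4,234,0,0.5,0,4,234,0,0.1,0,4,234,0,0.1,0,4,234,0,0.1,0,4,234,0,0.1,0,4,234,0,0.1,0,4,234,0,0.1]
}}

```text
clock: 17.65
position: [514.6, 105.4, 16.0]
tcp_rot: [2.106, 2.32, 0.02]
wrist_force: [-0.0, -0.3, 7.1]
gripper_width: 17.5
```

Request:
{"op": "carry_out", "data": {
  "steps": [0,0,-10,0,0.1,0,0,-40,0,0.1,0,0,-90,0,0.1,0,0,-140,0,0.1,0,0,-190,0,0.1,0,0,-232,0,0.1,0,0,-232,0,0.1]
}}

```text
clock: 18.35
position: [514.6, 104.7, 254.9]
tcp_rot: [2.098, 2.313, 0.036]
wrist_force: [1.3, -0.1, -1.2]
gripper_width: 17.8
```

Request:
{"op": "carry_out", "data": {
  "steps": [-40,0,0,0,0.1,-90,0,0,0,0.1,-140,0,0,0,0.1,-190,0,0,0,0.1,-240,0,0,0,0.1,-290,0,0,0,0.1,-340,0,0,0,0.1,-390,-1,0,0,0.1,-430,-1,0,0,0.1,-441,-2,0,0,0.1,-441,-2,0,0,0.1,-441,-2,0,0,0.1]
}}

```text
clock: 19.55
position: [554.6, -332.6, 253.5]
tcp_rot: [2.1, 2.315, 0.037]
wrist_force: [0.6, 0.8, 0.5]
gripper_width: 17.8
```

Run:
```python
from h import *
a,d=bot.capture("wrist");s=bot.read_state();print(s["position"],s["gripper_width"],cv2.Rodrigues(s["tcp_rot"])[0].round(3).tolist())
cv2.imwrite("pics/w5.png",a)
```

```text
[ 554.84061619 -332.1551712   253.80070106] 17.433514382005118 [[-0.098, 0.995, 0.028], [0.995, 0.098, 0.006], [0.004, 0.028, -1.0]]
```

View pics/w5.png

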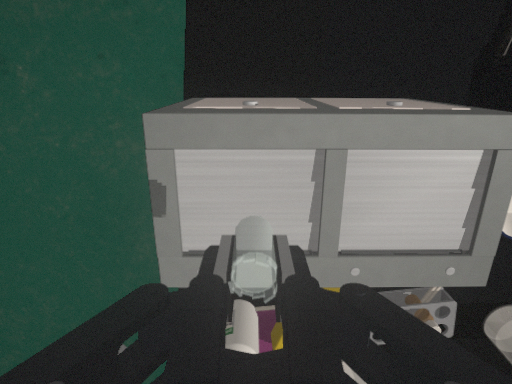

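The second vial is held securely over the right flap, which is shut and level. Pushing down the same way.

Request:
{"op": "carry_out", "data": {
  "steps": [-2,-2,30,0,0.1,-2,-2,60,0,0.1,-2,-2,66,0,0.1,-2,-2,72,0,0.1,-2,-2,78,0,0.1,-2,-2,84,0,0.1,-2,-2,90,0,0.1,-2,-3,96,0,0.1,-2,-3,102,0,0.1,-2,-3,108,0,0.1,-2,-3,114,0,0.1,-2,-3,115,0,0.1,-2,-3,115,0,0.1]
}}

```text
clock: 20.9
position: [554.4, -333.6, 137.9]
tcp_rot: [2.1, 2.318, 0.035]
wrist_force: [-2.9, -1.2, 2.1]
gripper_width: 17.5
```

Request:
{"op": "carry_out", "data": {
  "steps": [0,0,1,0,0.25,0,0,1,0,0.32,0,0,1,0,0.36,0,0,1,0,0.36,0,0,1,0,0.36,0,0,1,0,0.36]
}}

```text
clock: 21.5
position: [553.6, -333.3, 136.6]
tcp_rot: [2.101, 2.319, 0.034]
wrist_force: [-3.4, -0.1, 1.3]
gripper_width: 31.0
```

Run:
```python
from h import *
a,d=bot.capture("wrist");s=bot.read_state();print(s["wrist_force"],s["position"],s["gripper_width"]);cv2.imwrite("pics/w6.png",a[60:,90:400])
```

```text
[-4.15780357  0.47814784  0.80953542] [ 553.67989603 -333.30442293  136.60704244] 30.689891874974037
```

View pics/w6.png

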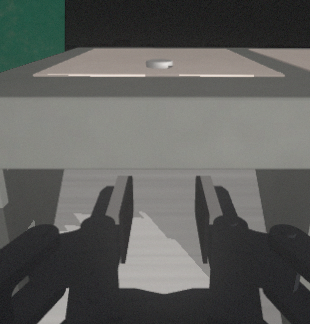

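The pads are empty and the second vial is gone. I'll lift out, swing clear, and check everything.

Request:
{"op": "carry_out", "data": {
  "steps": [0,0,-20,0,0.36,0,0,-60,0,0.36,0,0,-105,0,0.36,0,0,-130,0,0.36,0,0,-130,0,0.36,0,-50,-130,0,0.36,0,-90,-130,0,0.36,0,-90,-130,0,0.36,0,-90,-130,0,0.36,0,-90,-130,0,0.36,0,-90,-130,0,0.36]
}}

```text
clock: 22.65
position: [462.4, -343.3, 264.1]
tcp_rot: [2.099, 2.319, 0.035]
wrist_force: [0.4, 0.6, 1.3]
gripper_width: 30.7
```

Run:
```python
from h import *
s=bot.read_state();print(s["position"],s["wrist_force"],np.abs(s["qd"]).max())
t,dt=bot.capture("top");w,dw=bot.capture("wrist")
for n,d in(("top",dt),("wrist",dw)):
    P=cloud(bot.camera_model(n),d)
    b=((P[...,2]>25)&(P[...,2]<85)&(d>0)&(abs(P[...,0]-500)<85)&(abs(P[...,1]-102)<110)).astype(np.uint8)
    k,lab,st,_=cv2.connectedComponentsWithStats(b)
    for i in range(1,k):
        if st[i,4]>8:print(n,P[lab==i].mean(0).round(),P[lab==i][:,2].max().round())
    for nm,x,y in(("L",545,-220.6),("R",555.7,-334.2)):
        q=(abs(P[...,0]-x)<28)&(abs(P[...,1]-y)<35)&(d>0);z=P[q][:,2]
        if len(z):print(n,nm,len(z),np.percentile(z,[2,50,98]).round())
cv2.imwrite("pics/end.png",np.hstack([cv2.resize(t[130:280,130:400],(420,233),interpolation=3),cv2.resize(w,(311,233))]))
```

```text
[ 462.43416991 -343.31487674  264.10372952] [0.43785552 0.55918232 1.30081901] 0.0032870592925479266
top [547.  41.  57.] 71.0
top [444. 172.  57.] 71.0
top L 613 [169. 174. 178.]
top R 554 [169. 173. 178.]
wrist L 1918 [174. 175. 176.]
wrist R 3921 [174. 175. 176.]
```

View pics/end.png

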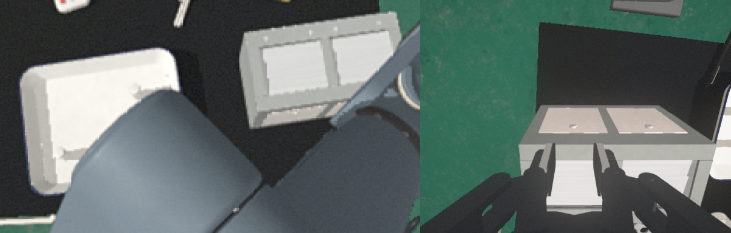

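Both flaps are shut and level (about 174 mm). The arm hides the third sound vial from the top camera, so I'll check it numerically from the scene camera and then hand in.

Run:
```python
from h import *
t,d=bot.capture("scene");P=cloud(bot.camera_model("scene"),d)
for nm,x,y in(("s1",445,173),("s2",472,32),("s3",548,41),("b1",535,174),("b2",508,103)):
    q=(np.hypot(P[...,0]-x,P[...,1]-y)<14)&(P[...,2]>15)&(d>0)
    print(nm,q.sum(),P[q].mean(0).round() if q.any() else "",P[q][:,2].max().round() if q.any() else "")
```

```text
s1 174 [441. 178.  47.] 68.0
s2 142 [468.  36.  46.] 67.0
s3 136 [544.  45.  45.] 68.0
b1 0  
b2 0
```

```bash
python3 -c "
from workcell import bot
print(bot.finish_job())"
```

```text
the job is handed in; nothing more can be done
None
```

Both broken vials were dropped through the right flap of the reject bin, and I handed the job in at about 23 s of the 72 s allowed.

- **Feeling the flaps:** the left flap stopped hard after about 4 mm at 10 N, so I backed off and left it alone. The right flap gave way freely at about 4 N.
- **Dropping the vials:** each time the fingertips held the right flap about 50° open while I released the vial, then I lifted out and the flap closed.
- **Final checks:** both flaps measured level at about 174 mm, the tray no longer holds either broken vial, and all three sound vials still stand where they were. The gripper is clear of everything.

**What went less smoothly:**
- **First drop:** on my first push, at 125 mm tool height, I felt about 4 N of sideways contact. I raised the tool about 16 mm before letting go.
- **Second vial:** I gripped it about 6 mm off-centre with the tool tilted 2°, but it held.
- **Not seen directly:** I did not see the vials on the bin's floor. I infer they are inside because the pads were empty with the flap still open, and the flap then shut level.

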